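Raise the test hood window to its mark and lock it

ROBOT

A 6-joint arm with a two-finger parallel gripper is mounted at the origin on the work surface. World frame = base frame: x ahead of the robot, y to its left, z up, the work surface at z = 0. Lengths are in m, angles in rad, forces in N, time in s.
With the tool pointing down it reaches from about 0.35 to 0.975 m from the base axis. Payload 4.9 kg.
Tool frame: the origin (TCP) lies on the centre line of the jaws, within the pads' length; the fingertips stand 14 mm ahead of it and the grasp point (between the pads) lies 5 mm behind it; x points along the fingers, z is the direction in which the jaws open and shut, and the axes are right-handed (so a half turn about x gives the same grasp; the last joint's range is limited). The gripper opens to 85 mm and grips with 20 to 120 N. Pads are 22 mm wide; open, the fingers measure 114 mm over their backs; the gripper's body (76 mm by 85 mm) begins 54 mm behind the grasp point. The pads swing forward as they close: fully open they stand 13 mm farther back than shut.
Start: joints at [1.205, 0.053, 1.613, -0, 1.476, -0.119], TCP at [0.153, 0.606, 0.22] pointing down, gripper open.
Joint ranges: [-3.01, 3.01], [-1.01, 2.22], [0.06, 2.58], [-1.02, 4.17], [0.09, 2.62], [-3.14, 3.14]. Speed limits (rad/s): [2.57, 2.57, 3.14, 3.14, 3.14, 3.14].

INTERFACE

Orientations are given as a rotation vector (axis times angle).
In Python, from station import ctrl gives the robot as it stands.
- The arm moves only by the tool move_arm, never from a script. Its argument "increments" is a list that holds one entry, the list of rows, each a list of 4 numbers: the shift along the tool's x, y, z in units of 25 cm (1.0 is 25 cm), then the turn about the tool's x in units of 90 degrees (1.0 is 90 degrees). A call has 1 to 20 rows; each row shifts and turns the commanded pose from where the row before left it, along the tool's axes as they then stand; what a row does not reach is not made up. A row lasts 1/12 s, in which the tool goes at most 41.7 mm and 7.16 degrees, less where a joint would pass 70% of its speed; a pose out of reach is approached as far as the arm can. A call with a number of a shift or a turn outside -1 to 1 is refused whole. A call with a gripper value outside its range is refused whole. "gripper" is the closure, from 0 (fully open) to 1 (shut), set as the call begins (left out, the last holds). The fingers move at their own pace and stop on an object; "squeeze" is the grip in N (left out, the last holds). Time passes only in rows, so rows that do not move let the fingers close. It gives the time, the measured TCP pose, the force and the opening at its end, in the units of the state.
- ctrl.get_obs(): the state, without advancing time (a new reading comes with each control period).
- ctrl.get_image(name): name is "side" or "top"; returns a dict with "pixels" (420x560x3 uint8, red, green, blue), "depth" (420x560 float32, m along the optical axis (not along the pixel's ray), 0 where there is no reading), "K" (3x3 intrinsics, pixels), "extrinsics" (4x4, takes a point from camera to world coordinates). Camera axes: x right, y up, looking along -z (the intrinsics and any distortion apply to the point x, -y, -z); pixel columns grow to the right and rows downward; lengths in m; the calibration is good to about 2 mm. A picture is of the moment at which its call begins.
- ctrl.finish_job(): hands the job in, once; it reports no verdict.
Trained networks look in the newest picture that a camera, given by its name, has taken for a name from the list of things; names that differ only in an ending like _2 or _b are one class to them, and where a whole thing is asked for, a point or a joint stands for the part that bears it (a point fixed in the world has none). Each returns a list of dicts, best first, with "score" (0 to 1); they miss things now and then, are a little off and sometimes report something else, mostly with a low value. They report only what shows in the picture. A call takes as long as a camera call.
- ctrl.trace(camera, target): "region" (420x560 bool, what is visible of it) and "pixel" ([row, column] in pixels, amid what is visible of it).
The state is a dict: "t": time; "q": joint angles; "dq": joint speeds; "effort": joint torques, N m; "tool_pos": TCP position; "tool_rot": TCP orientation; "contact_force": force on the tool from outside, world axes, zero at the start; "wrist_torque": the same for the moment, N m; "opening": finger opening in m.
Only numpy, scipy, OpenCV 4.12 (cv2) and the standard library are available. Lean on these libraries where they do the work, as an engineer would, in place of code of your own. Each camera call takes 0.05 s, during which the arm holds its last target. There are 200 camera calls.

TASK

Push the test hood's sliding window up with your fingers from beneath its lip until the lip is level with the pointer on the left rail, then push the lock lever on the right fully back, away from you. Do not pinch the lip or press on it from above, and leave the pointer and the things on the bench where they are.

Things in the scene. Friction and masses are not known exactly. Their poses are not given: they have to be found in the camera images.
- hood: Bench-top test hood fixed to the bench, sloping clear front, 360 mm wide, 390 mm high. Origin on the bench under it; x points level from its front to its back (away from the operator), y to its left, z up. The front slopes up and back 50 degrees from level: the window slides along (0.643, 0, 0.766) in these axes; outward from the pane is (-0.766, 0, 0.643).
- sash (a joint): Travel of the sliding window up its slope, m: 0 shut, 0.18 at the upper stop. The window (clear, 302 mm wide, 180 mm long, about 0.6 kg) is counterweighted: 2 to 4 N along the slope move it, and it stays where it is left, locked or not (the lock lever does not change its motion).
- lip_edge (a point): Mid-width of the lip's front edge, underside. The lip, an aluminium strip 290 mm wide and 5 mm thick along the window's lower edge, stands 34 mm out from the mid-plane of the pane, square to it. Below it, for 75 mm down the slope, is free room for fingers; the fixed grey sill there lies 9 mm behind the pane's mid-plane. Moves with the window.
- lip_strip: Black rubber strip, 4 mm thick, on the lip's upper face, set 5 mm back from the lip's front edge; moves with the window. Origin at the root of the lip's underside, mid-width (not on the strip). Not to be touched: pinching the lip or pressing it from above would press on it.
- mark_tip (a point): Height mark: inner end of a steel pointer 5 mm thick on the middle of a small black clip on the hood's left (+y) rail, beside the left end of the lip's path, 151 mm left of the lip's middle and as far out from the pane as the lip's front edge. The window is at the marked height when lip_edge is as high (world z) as this point.
- lock (a joint): Lock lever on the grey housing at the right (-y) side of the hood, rad: 0 leaning towards the operator (hood -x), upright at 0.5, 1.0 thrown fully back (hood +x). It hinges about the hood's y direction and stays where it is left; a light push of a few N moves it.
- lock_tip (a point): Centre of the 26 mm steel ball on the end of the lock lever, 80 mm from the lever's hinge; the rod is 10 mm thick. The hinge is 97 mm above the bench, 150 mm in front of and 240 mm right of the hood origin. Moves with the lever.
- contactor: Bystander, loose: white contactor block with a black top, 75 x 45 x 72 mm. Origin at its underside. Leave it where it is.
- relay: Bystander, loose: small plug-in relay, black foot and clear cover, 60 x 30 x 62 mm. Origin at its underside. Leave it where it is.
- screwdriver: Bystander, loose: screwdriver lying on the bench. Origin at its underside. Leave it where it is.
- meter: Bystander, loose: grey multimeter lying flat, 170 x 80 x 44 mm. Origin at its underside. Leave it where it is.
- carton: Bystander, loose: open cardboard carton, 140 x 110 x 70 mm. Origin at its underside. Leave it where it is.
- terminal: Bystander, loose: small blue terminal block, 40 x 28 x 40 mm. Origin at its underside. Leave it where it is.

How it is judged:
By the outcome, as a careful person would: the job done as asked, in the order asked, and still so for the second after the job is handed in, with the robot touching nothing.
It also fails if it takes over 58 s, if anything falls off the work surface, if the arm or the gripper's body presses on something with over 40 N, if the wrist force passes 120 N, or if a joint passes its speed limit or range.

## Working session

There is one attempt and no reset: what is moved stays moved. The work goes in short steps, Python scripts to look and compute and a tool call to move; the robot and the scene stay as the last step left them, time stands still between calls to the robot, and variables do not carry over. Pictures are saved under pics/ and viewed, about 8 in all and at most 12, crops included, and the job is handed in when it is done.

Besides the shell and the picture viewer there is one more tool, called after "Emit:" as name(argument=value, ...), one argument or row to a line, values as JSON. move_arm: Moves the arm, as the interface text tells. Shifts and turns lie within -1 to 1; 1 stands for 25 cm of shift or 90 degrees of turn. Its arguments: {"type":"object","properties":{"increments":{"type":"array","items":{"type":"array","items":{"type":"array","items":{"type":"number","minimum":-1,"maximum":1}}}},"gripper":{"type":"number"},"squeeze":{"type":"number"}},"required":["increments"]}

```bash
mkdir -p pics
cat > h.py <<'E'
import numpy as np, cv2
from station import ctrl
from scipy.spatial.transform import Rotation as R
def img(n,f=None):
    d=ctrl.get_image(n)
    if f: cv2.imwrite('pics/'+f,cv2.cvtColor(d['pixels'],cv2.COLOR_RGB2BGR))
    return d
def world(d,rc,z=None):
    rc=np.atleast_2d(rc).astype(float); r,c=rc[:,0],rc[:,1]
    K=d['K']; z=d['depth'][r.astype(int),c.astype(int)] if z is None else z
    P=np.stack([(c-K[0,2])/K[0,0]*z,-(r-K[1,2])/K[1,1]*z,-z],1)
    E=d['extrinsics']; return P@E[:3,:3].T+E[:3,3]
def proj(d,P):
    E=d['extrinsics'];p=(np.atleast_2d(P)-E[:3,3])@E[:3,:3];K=d['K']
    return np.stack([K[1,2]+K[1,1]*(-p[:,1])/-p[:,2],K[0,2]+K[0,0]*p[:,0]/-p[:,2]],1)
E
python3 - <<'E'
from h import *
np.set_printoptions(precision=3,suppress=True)
s=ctrl.get_obs();print(s['t'],s['tool_pos'],s['tool_rot'],R.from_rotvec(s['tool_rot']).as_matrix())
D={n:img(n,n+'0.png') for n in('side','top')}
for n in D:
  d=D[n];print(n,d['extrinsics'],d['K'])
  for t in ['hood','sash','lip_edge','lip_strip','mark_tip','lock','lock_tip','contactor','relay','screwdriver','meter','carton','terminal']:
    for o in ctrl.trace(n,t)[:1]:
      m=o['region'];rc=np.argwhere(m&(d['depth']>0))
      w=world(d,rc) if len(rc) else np.zeros((1,3))
      print(t,round(o['score'],2),o['pixel'],len(rc),'med',np.median(w,0),np.percentile(w,2,0),np.percentile(w,98,0))
E
```

```text
0.0 [0.152 0.605 0.218] [-1.027  1.318  1.025] [[-0.001 -0.97   0.244]
 [-0.002  0.244  0.97 ]
 [-1.     0.    -0.002]]
side [[ 0.944  0.175 -0.28   0.095]
 [-0.33   0.46  -0.824 -1.216]
 [-0.015  0.87   0.493  0.811]
 [ 0.     0.     0.     1.   ]] [[509.114   0.    280.438]
 [  0.    509.114 197.96 ]
 [  0.      0.      1.   ]]
hood 0.95 [168.0, 333.4] 25179 med [ 0.656 -0.071  0.166] [ 0.453 -0.253  0.012] [0.846 0.204 0.388]
sash 0.69 [164.9, 295.5] 4058 med [0.563 0.012 0.182] [ 0.484 -0.117  0.124] [0.627 0.172 0.251]
lip_edge 0.58 [167.5, 297.1] 3920 med [0.563 0.012 0.182] [ 0.485 -0.113  0.125] [0.626 0.168 0.251]
lip_strip 0.54 [187.6, 282.6] 188 med [ 0.501 -0.027  0.135] [ 0.479 -0.124  0.123] [0.523 0.13  0.14 ]
lock 0.74 [213.5, 319.0] 121 med [ 0.525 -0.227  0.17 ] [ 0.511 -0.235  0.115] [ 0.548 -0.219  0.184]
lock_tip 0.57 [213.3, 318.0] 148 med [ 0.527 -0.226  0.168] [ 0.511 -0.235  0.113] [ 0.551 -0.217  0.184]
contactor 0.77 [193.2, 222.8] 597 med [0.372 0.146 0.044] [0.336 0.131 0.004] [0.413 0.182 0.076]
relay 0.94 [243.7, 259.5] 443 med [ 0.398 -0.135  0.028] [ 
[... 955 characters left out ...]
lip_strip 0.76 [220.7, 275.1] 511 med [0.498 0.017 0.132] [ 0.476 -0.117  0.121] [0.52  0.147 0.14 ]
lock 0.56 [223.8, 187.2] 260 med [0.486 0.299 0.023] [0.435 0.286 0.012] [0.615 0.314 0.031]
lock_tip 0.5 [209.0, 355.7] 95 med [ 0.525 -0.222  0.177] [ 0.51  -0.251  0.08 ] [ 0.555 -0.212  0.185]
relay 0.57 [254.5, 318.1] 207 med [ 0.398 -0.125  0.029] [ 0.374 -0.146 -0.   ] [ 0.43  -0.107  0.067]
screwdriver 0.51 [224.7, 187.9] 240 med [0.484 0.299 0.023] [0.436 0.286 0.015] [0.616 0.314 0.031]
meter 0.77 [202.2, 119.1] 1306 med [0.544 0.522 0.037] [0.477 0.451 0.011] [0.613 0.6   0.047]
carton 0.98 [219.0, 458.0] 1873 med [ 0.547 -0.575  0.015] [ 0.467 -0.627  0.001] [ 0.614 -0.499  0.073]
```

Run:
```python
import cv2
a=cv2.imread('pics/side0.png');b=cv2.imread('pics/top0.png')
cv2.imwrite('pics/c1.png',cv2.resize(a[90:300,160:440],None,fx=2.85,fy=2.85,interpolation=2))
cv2.imwrite('pics/c2.png',cv2.resize(b[90:290,150:420],None,fx=2.9,fy=2.9,interpolation=2))
```

```text
(no output)
```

View pics/c1.png

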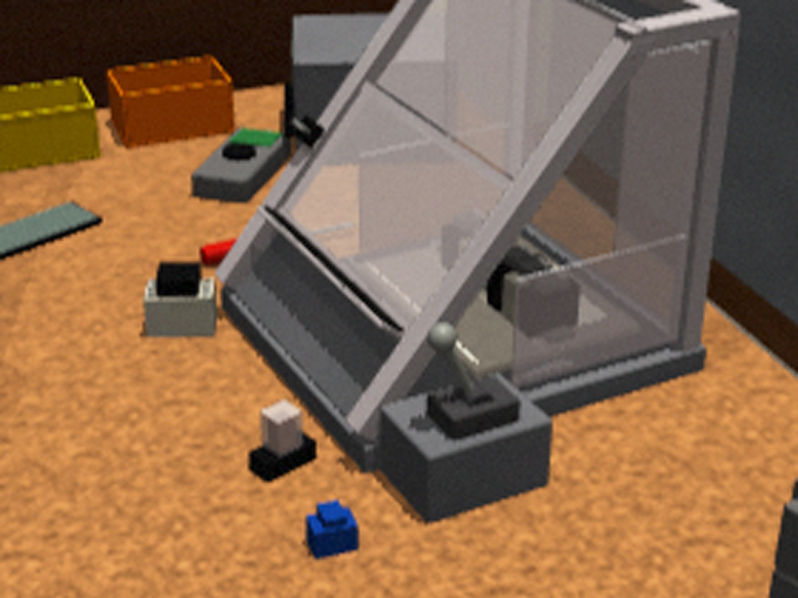

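View pics/c2.png

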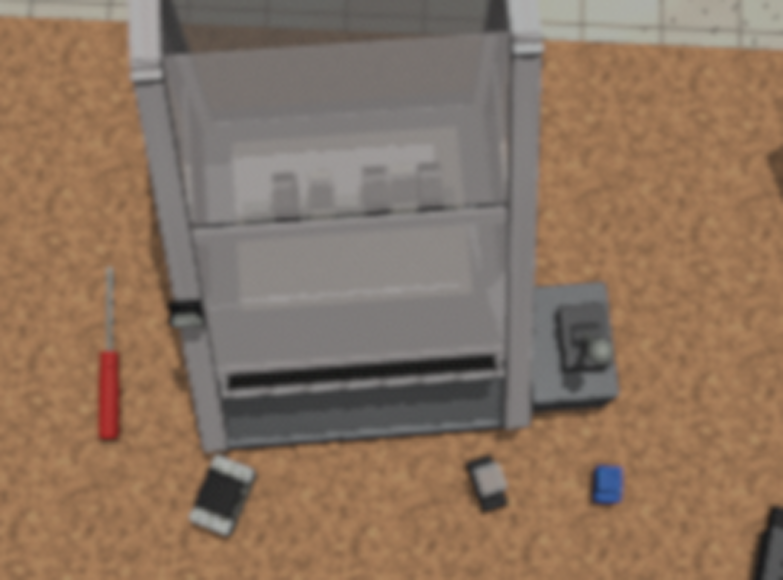

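The side crop shows the window low, with the black strip running from about (270,210) to (400,325). The clip is at (308,130) and the lever ball at (443,335), leaning forward. In the top crop the strip runs (230,382)–(495,360), the clip is at (185,310) and the ball at (598,348). The relay and contactor stand in front of the hood. Next I'll fit the hood frame.

```bash
python3 - <<'E'
from h import *
np.set_printoptions(precision=4,suppress=True)
for n in('top','side'):
  d=img(n); S=ctrl.trace(n,'lip_strip')[0]['region']; A=ctrl.trace(n,'sash')[0]['region']
  k=cv2.dilate(S.astype('uint8'),np.ones((9,9)))>0
  w=world(d,np.argwhere(A&~k&(d['depth']>0))); 
  for _ in range(4):
    c=w.mean(0);nn=np.linalg.svd(w-c,full_matrices=0)[2][2];nn*=np.sign(nn[2]);e=(w-c)@nn;w=w[abs(e)<max(.003,1.5*e.std())]
  yaw=np.arctan2(-nn[1],-nn[0]); print(n,'plane',c,nn,'slope',np.degrees(np.arccos(nn[2])),'yaw',np.degrees(yaw),e.std(),len(w))
  s=world(d,np.argwhere(S&(d['depth']>0))); q=s[abs((s-np.median(s,0))@nn)<.02]
  v=np.linalg.svd(q-q.mean(0),full_matrices=0)[2][0];print('strip dir',v,'yaw',np.degrees(np.arctan2(-v[0]*np.sign(v[1]),abs(v[1]))),q.mean(0))
  U=np.array([np.cos(yaw)*.643,np.sin(yaw)*.643,.766]);L=np.array([-np.sin(yaw),np.cos(yaw),0]);N=np.array([-.766*np.cos(yaw),-.766*np.sin(yaw),.643])
  print('strip u,l,n pct',*[np.percentile((s-c)@x,[2,10,50,90,98]) for x in(U,L,N)])
  r0,c0=((197,214) if n=='top' else (135,268))
  win=d['depth'][r0-11:r0+12,c0-13:c0+14]; rc=np.argwhere(win>0)+[r0-11,c0-13]; p=world(d,rc)
  h=np.stack([(p-c)@U,(p-c)@L,(p-c)@N],1); m=(h[:,2]>.018)&(h[:,2]<.06)&(abs(h[:,1])<.25)
  px=d['pixels'][rc[:,0],rc[:,1]]
  for a,b,cc,ww in zip(rc[m],h[m],px[m],p[m]): print(a,b,cc,ww[2]) if m.sum()<90 else 0
  print(m.sum())
  cv2.imwrite(f'pics/clip_{n}.png',cv2.resize(cv2.cvtColor(d['pixels'],4)[r0-22:r0+22,c0-26:c0+34],None,fx=8,fy=8,interpolation=0))
E
python3 -c "
import cv2,numpy as np
cv2.imwrite('pics/clip.png',np.vstack([cv2.resize(cv2.imread('pics/clip_%s.png'%n),(400,290),interpolation=0) for n in('top','side')]))"
```

```text
<stdin>:8: RuntimeWarning: Mean of empty slice.
  ret = um.true_divide(
Traceback (most recent call last):
IndexError: index 2 is out of bounds for axis 0 with size 0
[ WARN:0@0.014] global loadsave.cpp:275 findDecoder imread_('pics/clip_top.png'): can't open/read file: check file path/integrity
Traceback (most recent call last):
cv2.error: OpenCV(4.12.0) /io/opencv/modules/imgproc/src/resize.cpp:4208: error: (-215:Assertion failed) !ssize.empty() in function 'resize'
```

```bash
cat > fit.py <<'E'
from h import *
np.set_printoptions(precision=4,suppress=True)
for n in('top','side'):
  d=img(n); S=ctrl.trace(n,'lip_strip')[0]['region']
  A=max((o['region'] for o in ctrl.trace(n,'sash')+ctrl.trace(n,'lip_edge') if o['score']>.3),key=lambda r:r.sum())
  k=cv2.dilate(S.astype('uint8'),np.ones((9,9)))>0
  print(S.sum(),A.sum(),(A&k).sum())
  w=world(d,np.argwhere(A&~k&(d['depth']>0)))
  c=np.median(w,0); w=w[np.linalg.norm(w-c,axis=1)<.2]
  for _ in range(6):
    c=w.mean(0);nn=np.linalg.svd(w-c,full_matrices=0)[2][2];nn*=np.sign(nn[2]);e=(w-c)@nn;w=w[abs(e)<max(.003,1.5*e.std())]
  yaw=np.arctan2(-nn[1],-nn[0]); print(n,'plane',c,nn,'slope',np.degrees(np.arccos(nn[2])),'yaw',np.degrees(yaw),e.std(),len(w))
  s=world(d,np.argwhere(S&(d['depth']>0))); q=s[abs((s-np.median(s,0))@nn)<.02]
  v=np.linalg.svd(q-q.mean(0),full_matrices=0)[2][0];print('strip dir',v,'yaw',np.degrees(np.arctan2(-v[0]*np.sign(v[1]),abs(v[1]))),q.mean(0))
  U=np.array([np.cos(yaw)*.643,np.sin(yaw)*.643,.766]);L=np.array([-np.sin(yaw),np.cos(yaw),0]);N=np.array([-.766*np.cos(yaw),-.766*np.sin(yaw),.643])
  print('strip u,l,n pct',*[np.percentile((s-c)@x,[2,10,50,90,98]) for x in(U,L,N)])
  r0,c0=((197,214) if n=='top' else (135,268))
  rc=np.argwhere(d['depth'][r0-11:r0+12,c0-13:c0+14]>0)+[r0-11,c0-13]; p=world(d,rc)
  h=np.stack([(p-c)@U,(p-c)@L,(p-c)@N],1); m=(h[:,2]>.012)&(h[:,2]<.06)&(abs(h[:,1])<.25)
  px=d['pixels'][rc[:,0],rc[:,1]]
  for a,b,cc,ww in list(zip(rc[m],h[m],px[m],p[m]))[:100]: print(a,b,cc,ww)
  cv2.imwrite(f'pics/clip_{n}.png',cv2.cvtColor(d['pixels'],4)[r0-22:r0+22,c0-26:c0+34])
cv2.imwrite('pics/clip.png',np.vstack([cv2.resize(cv2.imread('pics/clip_%s.png'%n),(400,290),interpolation=0) for n in('top','side')]))
E
python3 fit.py
```

```text
462 6093 1187
top plane [0.5716 0.0258 0.1935] [-0.7647 -0.0952  0.6374] slope 50.405339285737654 yaw 7.0992654468927405 0.0014764337218907434 4127
strip dir [-0.1288  0.9917  0.0037] yaw 7.399461104633716 [0.4997 0.0076 0.1314]
strip u,l,n pct [-0.0983 -0.0969 -0.0948 -0.0927 -0.0916] [-0.1328 -0.1118 -0.0179  0.1077  0.129 ] [0.0023 0.0069 0.0167 0.0255 0.0279]
[186 211] [0.034  0.1688 0.0137] [129 125 124] [0.562  0.1947 0.2283]
[187 215] [0.0286 0.1585 0.0122] [127 123 122] [0.561  0.1842 0.2232]
[187 216] [0.0285 0.1557 0.0124] [125 122 121] [0.5611 0.1814 0.2233]
[188 214] [0.0255 0.1618 0.0123] [125 122 122] [0.5586 0.1872 0.2209]
[191 210] [0.0165 0.1744 0.0124] [119 112 108] [0.5512 0.199  0.2141]
[191 212] [0.0162 0.1688 0.0128] [127 123 123] [0.5514 0.1933 0.2141]
[191 217] [0.0152 0.1548 0.0131] [122 119 118] [0.5522 0.1793 0.2135]
[193 214] [0.0087 0.1643 0.0125] [82 80 80] [0.5474 0.1883 0.2082]
[193 215] [0.0088 0.1614 0.0131] [78 76 76] [0.5474 0.1854 0.2087]
[193 216] [0.0123 0.1577 0.0185] [76 74 74] [0.5459 0.1815 0.2148]
[193 217] [0.0084 0.1558 0.0132] [74 72 71]
[... 11518 characters left out ...]
.1985]
[138 271] [0.0044 0.157  0.0131] [29 26 25] [0.541  0.1731 0.1986]
[139 266] [-0.0072  0.1684  0.0188] [16 12 14] [0.5279 0.183  0.1935]
[139 267] [-0.0049  0.1594  0.0216] [16 15 12] [0.5283 0.1739 0.197 ]
[139 268] [-0.0032  0.1578  0.0196] [11  9  8] [0.5311 0.1726 0.197 ]
[139 269] [-0.0016  0.1598  0.0152] [2 4 2] [0.5351 0.1752 0.1954]
[139 270] [0.0002 0.1566 0.0143] [24 21 18] [0.5374 0.1722 0.1962]
[140 267] [-0.0079  0.1648  0.0161] [27 29 29] [0.5299 0.1796 0.1911]
[140 268] [-0.0058  0.158   0.0174] [10  8 10] [0.5311 0.1729 0.1936]
[140 269] [-0.0042  0.1592  0.0136] [17 12 11] [0.5348 0.1745 0.1924]
[146 264] [-0.0284  0.1621  0.0146] [103  99  97] [0.5183 0.1754 0.1745]
```

View pics/clip.png

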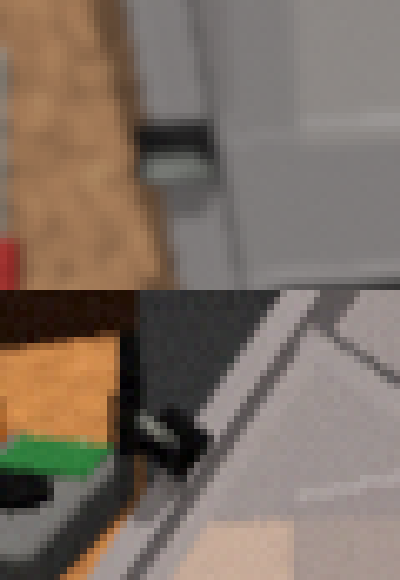

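Both views agree: hood yaw is about 7.05°, the pointer (bright bar) is at z≈0.212, and the lip edge is at z≈0.136, so travel is about 0.10 m. The tool always points down, so I'll close the fingers and carry the lip's lower front corner up the slope from in front. Turning and approaching now.

Emit:
move_arm(
  increments=[
    [[0,0,0,-0.0783],[0,0,0,-0.0783],[0,0,0,-0.0783],[0,-0.048,-0.148,0],[0,-0.048,-0.148,0],[0,-0.048,-0.148,0],[0,-0.048,-0.148,0],[0,-0.048,-0.148,0],[0,-0.048,-0.148,0],[0,-0.048,-0.148,0],[0,-0.048,-0.148,0],[0,-0.048,-0.148,0],[0,-0.048,-0.148,0],[0,-0.048,-0.148,0],[0,-0.048,-0.148,0],[0,-0.048,-0.148,0],[0,-0.048,-0.148,0],[0,-0.048,-0.148,0],[0,-0.048,-0.148,0],[0,-0.048,-0.148,0]],
  ],
  gripper=1,
  squeeze=20,
)

```text
t: 3.62
tool_pos: [0.4323, 0.0045, 0.2201]
tool_rot: [-1.299, 1.148, 1.297]
contact_force: [0.7, 0.9, 0.0]
opening: -0.0001
```

Emit:
move_arm(
  increments=[
    [[0.063,0,0,0],[0.063,0,0,0],[0.063,0,0,0],[0.063,0,0,0],[0.063,0,0,0],[0.063,0,0,0],[0,0,0,0]],
  ],
)

```text
t: 4.2
tool_pos: [0.4295, 0.0069, 0.1218]
tool_rot: [-1.295, 1.152, 1.304]
contact_force: [0.2, 0.2, -0.8]
opening: -0.0002
```

Run:
```python
from h import *
np.set_printoptions(precision=3,suppress=True)
s=ctrl.get_obs();M=R.from_rotvec(s['tool_rot']).as_matrix();print(s['t'],s['tool_pos'],s['contact_force'],M,np.degrees(np.arctan2(-M[0,2],M[1,2])))
a=img('side')['pixels'][130:250,210:350];b=img('top')['pixels'][170:270,200:340]
f=lambda i:cv2.resize(cv2.cvtColor(i,4),None,fx=4,fy=4,interpolation=2)[:300 if 0 else None]
A,B=f(a),f(b);cv2.imwrite('pics/p1.png',cv2.resize(np.vstack([A,B]),(490,600*880//880)) )
```

```text
4.2 [0.429 0.007 0.122] [ 0.152  0.186 -0.819] [[-0.006 -0.993 -0.122]
 [ 0.001 -0.122  0.993]
 [-1.     0.006  0.002]] 6.993537914062597
```

View pics/p1.png

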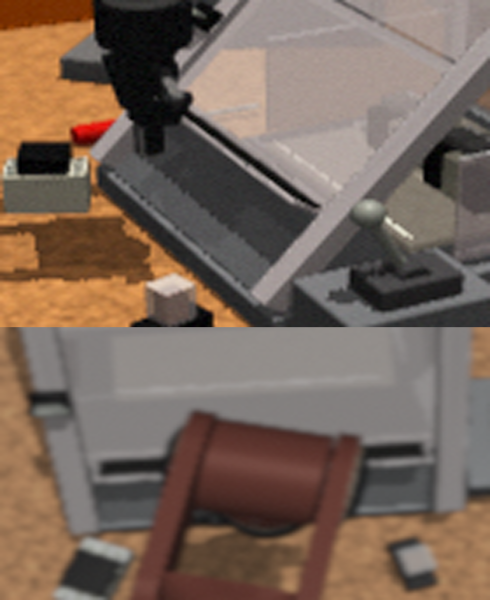

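The side view (top half) shows the closed fingers in front of the lip, with the tips below it. The top view (bottom half) shows the wrist centred between the visible strip ends at (105,465) and (420,450). Now I'll creep forward.

Emit:
move_arm(
  increments=[
    [[0,-0.024,0,0],[0,-0.024,0,0],[0,-0.024,0,0],[0,-0.024,0,0],[0,-0.024,0,0],[0,-0.012,0,0],[0,0,0,0],[0,0,0,0]],
  ],
)

```text
t: 4.97
tool_pos: [0.4646, 0.0107, 0.1251]
tool_rot: [-1.298, 1.149, 1.299]
contact_force: [0.2, 0.6, 0.2]
opening: -0.0002
```

Emit:
move_arm(
  increments=[
    [[0,-0.008,0,0],[0,-0.008,0,0],[0,-0.008,0,0],[-0.0184,-0.0154,0,0],[-0.0184,-0.0154,0,0],[-0.0184,-0.0154,0,0],[-0.0184,-0.0154,0,0],[-0.0184,-0.0154,0,0]],
  ],
)

```text
t: 5.63
tool_pos: [0.4903, 0.0137, 0.149]
tool_rot: [-1.299, 1.149, 1.298]
contact_force: [0.2, -0.6, -0.0]
opening: 0.0003
```

```bash
cat > m.py <<'E'
from h import *
np.set_printoptions(precision=4,suppress=True)
yaw=np.radians(7.03);U=np.array([np.cos(yaw)*.643,np.sin(yaw)*.643,.766]);L=np.array([-np.sin(yaw),np.cos(yaw),0]);N=np.array([-.766*np.cos(yaw),-.766*np.sin(yaw),.643])
c=np.array([.5716,.0258,.1935])
s=ctrl.get_obs();print(s['t'],s['tool_pos'],s['contact_force'])
for n in('top','side'):
  d=img(n)
  for o in ctrl.trace(n,'lip_strip')[:2]:
    w=world(d,np.argwhere(o['region']&(d['depth']>0)))-c;h=np.stack([w@U,w@L,w@N],1)
    print(n,o['score'],len(h),'u',np.percentile(h[:,0],[10,50,90]),'l',np.percentile(h[:,1],[2,98]),'n',np.percentile(h[:,2],[2,50,98]))
E
python3 m.py
```

```text
5.6333 [0.4903 0.0137 0.149 ] [ 0.2009 -0.5869 -0.0115]
top 0.72 216 u [-0.0975 -0.0949 -0.0928] l [-0.1396  0.1287] n [0.0031 0.0182 0.0288]
top 0.42 98 u [-0.0054 -0.0004  0.0084] l [0.1495 0.1813] n [0.013  0.0231 0.0371]
side 0.62 201 u [-0.0974 -0.0939 -0.0932] l [-0.1369  0.1219] n [0.0019 0.023  0.0328]
```

Run:
```python
from h import *
a=img('side')
b=img('top')
p=ctrl.get_obs()['tool_pos']
for d in(a,b): print(proj(d,[p,p-[0,0,.014]]))
cv2.imwrite('pics/p2.png',cv2.resize(cv2.cvtColor(a['pixels'],4)[130:210,225:325],None,fx=7,fy=7,interpolation=2))
```

```text
[[177.4716547  271.83005779]
 [181.8245418  271.9459652 ]]
[[219.93013877 274.8047645 ]
 [220.83053615 274.88138187]]
```

View pics/p2.png

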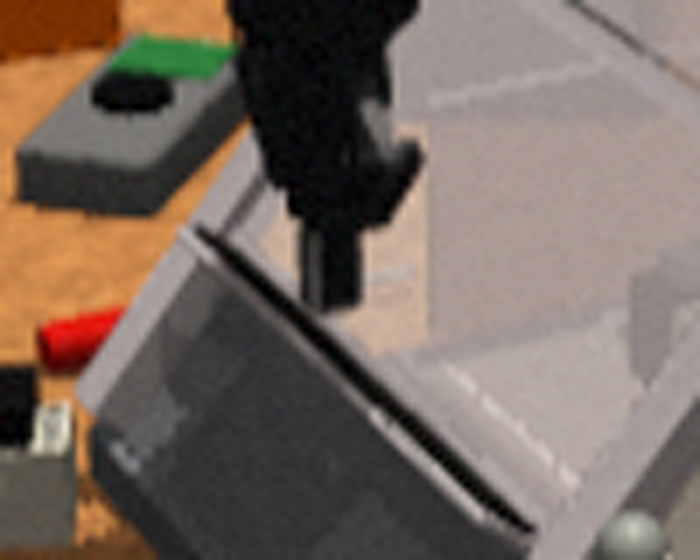

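Run:
```python
from h import *
np.set_printoptions(precision=3,suppress=True)
a=img('side'); print(proj(a,[[.4295,.0069,.1218],[.4295,.0069,.1078]]))
for r in range(160,190): print(r,world(a,[[r,272]])[0],world(a,[[r,276]])[0],a['pixels'][r,272])
```

```text
[[190.157 252.776]
 [194.478 252.983]]
160 [ 0.48  -0.022  0.22 ] [ 0.493 -0.016  0.215] [4 4 8]
161 [ 0.481 -0.019  0.216] [ 0.494 -0.014  0.211] [11 11 11]
162 [ 0.481 -0.017  0.212] [ 0.492 -0.019  0.21 ] [16 16 12]
163 [ 0.48  -0.019  0.209] [0.53  0.095 0.15 ] [9 7 7]
164 [ 0.486 -0.003  0.198] [0.529 0.092 0.148] [ 9  7 10]
165 [0.487 0.001 0.193] [0.527 0.087 0.148] [ 5 10 10]
166 [0.488 0.005 0.188] [0.499 0.003 0.187] [5 6 6]
167 [ 0.486 -0.001  0.188] [ 0.095 -1.216  0.811] [12 13 12]
168 [ 0.485 -0.003  0.186] [0.499 0.004 0.18 ] [ 8 10 10]
169 [ 0.486 -0.001  0.182] [0.5   0.007 0.176] [ 8 12 10]
170 [ 0.486 -0.001  0.179] [0.501 0.01  0.171] [12 13 14]
171 [0.487 0.002 0.174] [0.5   0.008 0.169] [15 16 17]
172 [0.486 0.002 0.171] [0.5   0.008 0.166] [13 12 14]
173 [ 0.485 -0.001  0.17 ] [0.517 0.059 0.136] [23 22 25]
174 [0.488 0.008 0.162] [0.517 0.059 0.132] [55 54 51]
175 [0.506 0.065 0.128] [0.515 0.052 0.133] [135 124 120]
176 [0.507 0.068 0.124] [0.514 0.049 0.131] [160 150 147]
177 [0.505 0.062 0.123] [0.515 0.053 0.126] [124 116 116]
178 [0.501 0.049 0.127] [0.511 0.042 0.128] [57 54 49]
179 [0.495 0.029 0.134] [0.509 0.035 0.129] [13  9 12]
180 [0.49  0.016 0.138] [0.508 0.032 0.128] [8 8 8]
181 [0.49  0.016 0.135] [0.507 0.03  0.125] [31 28 30]
182 [0.486 0.004 0.139] [0.502 0.015 0.13 ] [72 66 67]
183 [0.487 0.007 0.134] [ 0.496 -0.002  0.136] [91 82 80]
184 [0.507 0.068 0.097] [ 0.494 -0.009  0.137] [78 72 74]
185 [0.506 0.065 0.095] [ 0.492 -0.013  0.137] [58 56 56]
186 [0.501 0.05  0.1  ] [ 0.489 -0.023  0.139] [51 51 52]
187 [0.501 0.051 0.096] [ 0.489 -0.022  0.135] [51 49 51]
188 [0.5   0.049 0.094] [0.509 0.037 0.098] [52 51 52]
189 [0.498 0.041 0.095] [0.506 0.029 0.099] [53 53 52]
```

The picture and depth agree that the fingertips end at z≈0.163, about 28 mm higher than the TCP figures suggest. The fingers passed above the lip without touching it (no force, strip unmoved). I'll back off, go lower and re-check.

Emit:
move_arm(
  increments=[
    [[0,0.053,0,0],[0,0.053,0,0],[0,0.053,0,0],[0,0.053,0,0],[0.047,0,0,0],[0.047,0,0,0],[0.047,0,0,0],[0.047,0,0,0],[0,0,0,0],[0,0,0,0]],
  ],
)

```text
t: 6.82
tool_pos: [0.4362, 0.0075, 0.0995]
tool_rot: [-1.297, 1.151, 1.302]
contact_force: [0.7, -0.3, 0.4]
opening: 0.0003
```

Run:
```python
from h import *
np.set_printoptions(precision=3,suppress=True)
a=img('side'); s=ctrl.get_obs();p=s['tool_pos'];print(p,s['contact_force']); r,c=proj(a,p)[0];print(r,c)
c=int(round(c))
for r in range(int(r)-14,int(r)+8): print(r,*[np.r_[world(a,[[r,k]])[0],a['pixels'][r,k].mean()] for k in(c-2,c,c+3)])
```

```text
[0.437 0.007 0.101] [-0.925  0.727  0.073]
196.1773236585123 255.54610300768337
182 [ 0.428 -0.015  0.159 14.333] [ 0.428 -0.034  0.168 14.333] [ 0.441 -0.022  0.16  24.667]
183 [ 0.431 -0.005  0.15  10.333] [ 0.432 -0.023  0.159 11.667] [ 0.446 -0.002  0.146 43.   ]
184 [ 0.43  -0.007  0.148  7.667] [ 0.436 -0.007  0.147 10.   ] [ 0.448  0.005  0.139 44.   ]
185 [ 0.431 -0.002  0.142 14.333] [ 0.437 -0.002  0.142 17.333] [ 0.447  0.002  0.137 37.667]
186 [ 0.431 -0.004  0.14  13.667] [ 0.436 -0.007  0.141 14.   ] [ 0.448  0.005  0.133 34.667]
187 [ 0.43  -0.006  0.138 15.667] [ 0.436 -0.005  0.137 13.   ] [ 0.448  0.006  0.129 41.333]
188 [ 0.431 -0.001  0.133  7.333] [ 0.436 -0.006  0.134  9.667] [ 0.445 -0.005  0.132 43.333]
189 [ 0.43  -0.003  0.131 17.333] [ 0.435 -0.006  0.131  8.   ] [ 0.445 -0.004  0.128 34.   ]
190 [ 0.431 -0.002  0.126 11.333] [ 0.435 -0.008  0.129 12.   ] [ 0.446 -0.001  0.123 36.   ]
191 [ 0.43  -0.003  0.124 15.   ] [ 0.436 -0.004  0.123  3.   ] [ 0.446  0.001  0.119 34.667]
192 [ 0.43  -0.003  0.121 18.333] [ 0.436 -0.002  0.119 18.   ] [ 0.446  0.002  
[... 347 characters left out ...]
.057 83.667] [ 0.468  0.079  0.057 57.667]
197 [ 0.457  0.097  0.046 85.667] [ 0.461  0.087  0.051 83.333] [ 0.467  0.077  0.055 72.333]
198 [ 0.455  0.091  0.047 81.667] [ 0.458  0.077  0.054 89.   ] [ 0.466  0.073  0.054 86.667]
199 [ 0.455  0.09   0.044 84.333] [ 0.459  0.083  0.047 90.667] [ 0.464  0.067  0.054 87.333]
200 [ 0.453  0.083  0.044 87.667] [ 0.459  0.082  0.043 84.   ] [ 0.465  0.07   0.049 87.   ]
201 [ 0.452  0.08   0.042 94.333] [ 0.456  0.073  0.046 82.667] [ 0.462  0.061  0.051 89.   ]
202 [ 0.45   0.074  0.043 93.   ] [ 0.455  0.069  0.044 83.667] [ 0.462  0.061  0.047 85.   ]
203 [ 0.45   0.076  0.038 88.333] [ 0.454  0.067  0.042 85.333] [ 0.458  0.047  0.052 85.333]
```

Confirmed: the tip is at z≈0.114, about 22 mm below the lip edge. Advancing to contact.

Emit:
move_arm(
  increments=[
    [[0,-0.02,0,0],[0,-0.02,0,0],[0,-0.02,0,0],[0,-0.02,0,0],[0,-0.02,0,0],[0,-0.008,0,0],[0,-0.008,0,0],[0,-0.008,0,0],[0,-0.008,0,0],[0,0,0,0],[0,0,0,0]],
  ],
)

```text
t: 7.78
tool_pos: [0.4697, 0.0112, 0.1012]
tool_rot: [-1.299, 1.149, 1.299]
contact_force: [1.0, -0.1, -0.2]
opening: -0.0002
```

```bash
python3 m.py
```

```text
7.7833 [0.4697 0.0112 0.1012] [ 0.9571 -0.1177 -0.2103]
top 0.51 236 u [-0.0981 -0.0953 -0.0934] l [-0.1379  0.1376] n [0.0013 0.0177 0.0294]
side 0.65 135 u [-0.0973 -0.094  -0.0931] l [-0.1432  0.0166] n [0.0008 0.0212 0.0306]
```

Emit:
move_arm(
  increments=[
    [[0,-0.008,0,0],[0,-0.008,0,0],[-0.0123,-0.0103,0,0],[-0.0123,-0.0103,0,0],[-0.0123,-0.0103,0,0],[-0.0123,-0.0103,0,0],[-0.0123,-0.0103,0,0],[-0.0123,-0.0103,0,0],[-0.0123,-0.0103,0,0],[-0.0123,-0.0103,0,0],[0,0,0,0]],
  ],
)

```text
t: 8.9
tool_pos: [0.4932, 0.0142, 0.126]
tool_rot: [-1.297, 1.152, 1.302]
contact_force: [-6.0, -1.7, 3.3]
opening: -0.0002
```

```bash
python3 m.py
```

```text
8.9 [0.4932 0.0142 0.126 ] [-6.049  -1.6561  3.2845]
top 0.48 274 u [-0.0652 -0.0622 -0.0598] l [-0.1389  0.1337] n [0.0006 0.0176 0.2728]
```

The window is moving, 33 mm so far, with contact force about 7 N. Continuing about 52 mm.

Emit:
move_arm(
  increments=[
    [[-0.0123,-0.0103,0,0],[-0.0123,-0.0103,0,0],[-0.0123,-0.0103,0,0],[-0.0123,-0.0103,0,0],[-0.0123,-0.0103,0,0],[-0.0123,-0.0103,0,0],[-0.0123,-0.0103,0,0],[-0.0123,-0.0103,0,0],[-0.0123,-0.0103,0,0],[-0.0123,-0.0103,0,0],[-0.0123,-0.0103,0,0],[-0.0123,-0.0103,0,0],[-0.0123,-0.0103,0,0],[0,0,0,0],[0,0,0,0]],
  ],
)

```text
t: 10.35
tool_pos: [0.5266, 0.0183, 0.166]
tool_rot: [-1.297, 1.151, 1.301]
contact_force: [-6.0, 0.7, 4.1]
opening: 0.0001
```

```bash
python3 m.py
python3 - <<'E'
from h import *
a=img('side','s3.png')['pixels'][115:195,225:345];b=img('top','t3.png')['pixels'][180:230,200:340]
f=lambda i,k:cv2.resize(cv2.cvtColor(i,4),None,fx=k,fy=k,interpolation=2)
A,B=f(a,5),f(b,600/140);cv2.imwrite('pics/p3.png',np.vstack([A,B])[:600])
E
```

```text
10.35 [0.5266 0.0183 0.166 ] [-5.9647  0.666   4.0739]
top 0.52 203 u [-0.0119 -0.0099 -0.008 ] l [-0.1376  0.1299] n [0.0024 0.0176 0.0293]
side 0.73 600 u [-0.2639 -0.2337 -0.2043] l [0.1247 0.1802] n [0.0021 0.0456 0.0756]
```

View pics/p3.png

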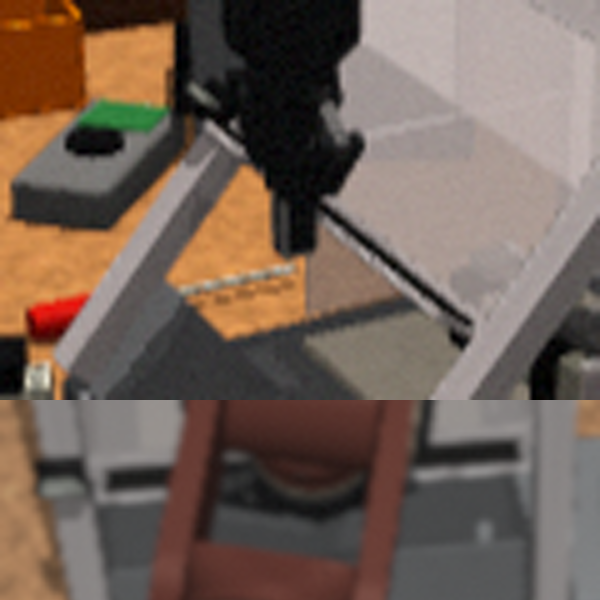

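In the side view (top half) the lip's left end is near (240,152) and is still below the pointer at about (205,95). The top view (bottom half) agrees. I'll push 8 mm more, back off, and measure with a clear view.

Emit:
move_arm(
  increments=[
    [[-0.0123,-0.0103,0,0],[-0.0123,-0.0103,0,0],[0,0,0,0],[0,0,0,0],[0,0.05,0,0],[0,0.1,0,0],[0,0.12,-0.05,0],[0,0.12,-0.1,0],[0,0.12,-0.14,0],[0,0.0,-0.15,0],[0,0,-0.15,0],[0,0,-0.1,0],[0,0,0,0]],
  ],
)

```text
t: 11.73
tool_pos: [0.4297, -0.1681, 0.1725]
tool_rot: [-1.297, 1.152, 1.293]
contact_force: [-0.5, 0.8, -0.2]
opening: -0.0001
```

```bash
python3 m.py
cat > prof.py <<'E'
from h import *
import sys
np.set_printoptions(precision=2,suppress=True,linewidth=200)
c=np.array([.5716,.0258,.1935]);yaw=np.radians(7.03);U=np.array([np.cos(yaw)*.643,np.sin(yaw)*.643,.766]);L=np.array([-np.sin(yaw),np.cos(yaw),0]);N=np.array([-.766*np.cos(yaw),-.766*np.sin(yaw),.643])
c=c-L*.002
us=np.arange(-.022,.0301,.002)
print('u   ',us*1000)
for n in('top','side'):
  d=img(n,sys.argv[1]+n+'.png'); g=d['pixels'].mean(2).astype('float32')
  # profiles along u at n=.034, averaged over l
  for name,ls in(('mark',np.arange(.152,.175,.0015)),('lipL',np.arange(.105,.14,.0015)),('lipC',np.arange(-.03,.03,.002)),('lipR',np.arange(-.14,-.105,.0015))):
    P=c+us[:,None,None]*U+ls[None,:,None]*L+.034*N
    q=proj(d,P.reshape(-1,3)).astype('float32').reshape(len(us),-1,2)
    print(n,name,cv2.remap(g,q[...,1],q[...,0],1).mean(1).astype(int))
a=cv2.imread('pics/'+sys.argv[1]+'side.png')[110:170,235:345];b=cv2.imread('pics/'+sys.argv[1]+'top.png')[180:220,200:310]
f=lambda i:cv2.resize(i,None,fx=6,fy=6,interpolation=2)
cv2.imwrite('pics/'+sys.argv[1]+'.png',np.vstack([f(a),f(b)]))
E
python3 prof.py p4
```

```text
11.7333 [ 0.4297 -0.1681  0.1725] [-0.4564  0.8102 -0.1954]
u    [-22. -20. -18. -16. -14. -12. -10.  -8.  -6.  -4.  -2.   0.   2.   4.   6.   8.  10.  12.  14.  16.  18.  20.  22.  24.  26.  28.  30.]
top mark [104 101  99  97  95  93  93  96 103 111 115 113 106  94  78  61  45  35  30  32  38  49  69  90 109 120 127]
top lipL [ 74  74  74  74  76  84  97 114 127 132 124 106  82  61  46  40  39  41  46  59  78 100 120 133 141 143 141]
top lipC [ 74  74  74  74  76  83  96 113 126 132 123 105  80  56  40  32  29  30  36  50  71  95 116 132 140 143 144]
top lipR [ 77  78  79  80  83  88  99 114 127 131 125 108  87  66  53  47  46  48  54  65  82 101 120 133 140 142 141]
side mark [36 47 54 59 60 56 50 45 44 46 52 57 59 55 49 40 31 24 18 16 19 19 23 27 26 26 25]
side lipL [11 12 13 16 19 24 30 36 44 49 54 55 54 52 52 52 51 50 49 49 49 50 49 46 45 44 43]
side lipC [116 113 110 106 101  99 111 126 114  66  34  70 126 158 163 160 158 157 157 159 159 159 158 157 157 158 157]
side lipR [ 83  82  84  87  92 100 127 149 129  68  31  75 133 161 162 159 159 160 160 160 160 160 160 160 160 160 160]
```

View pics/p4.png

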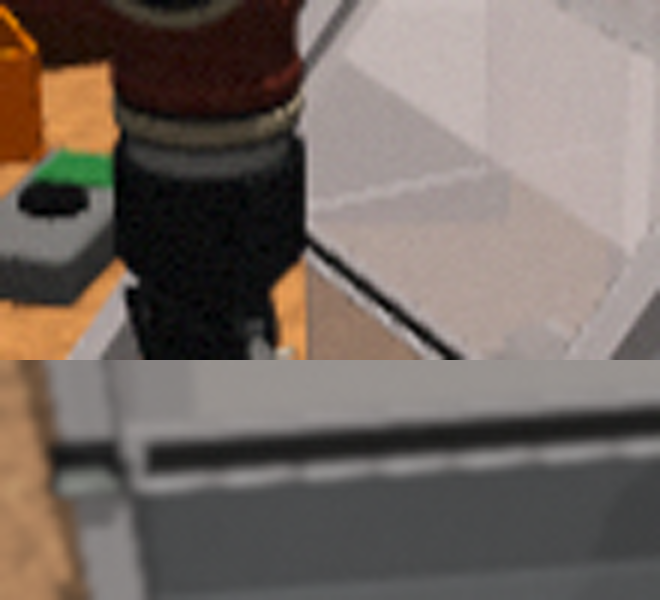

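The side view is blocked by the arm at the pointer. In the top strip the lip's bright band (145,480) is just below the pointer (90,475), with the lip's lower border about 6 mm short. I'll profile the pointer in the first, unobstructed side picture for comparison.

Run:
```python
from h import *
np.set_printoptions(precision=2,suppress=True,linewidth=200)
c=np.array([.5716,.0258,.1935]);yaw=np.radians(7.03);U=np.array([np.cos(yaw)*.643,np.sin(yaw)*.643,.766]);L=np.array([-np.sin(yaw),np.cos(yaw),0]);N=np.array([-.766*np.cos(yaw),-.766*np.sin(yaw),.643])
c=c-L*.002
us=np.arange(-.016,.0161,.001)
print(us*1000)
for n in('side','top'):
  d=img(n); g=cv2.imread(f'pics/{n}0.png').mean(2).astype('float32')
  for l in np.arange(.146,.187,.003):
    q=proj(d,c+us[:,None]*U+l*L+.034*N).astype('float32')
    print(n,round(l,3),cv2.remap(g,q[:,1:],q[:,:1],1)[:,0].astype(int))
  # du/dn: apparent u shift at fixed plane for offset in n
  e=d['extrinsics'][:3,3]-(c+.16*L+.034*N);print('du/dn',-(e@U)/(e@N))
```

```text
[-16. -15. -14. -13. -12. -11. -10.  -9.  -8.  -7.  -6.  -5.  -4.  -3.  -2.  -1.   0.   1.   2.   3.   4.   5.   6.   7.   8.   9.  10.  11.  12.  13.  14.  15.  16.]
side 0.146 [33 26 19 13 11  9  8 10 18 26 33 43 51 57 59 50 37 22  8  9 10 11 13 16 20 25 33 39 45 49 52 53 53]
side 0.149 [31 24 18 14 11  9 10 14 21 29 43 54 63 66 63 58 47 32 20 13 11 13 15 17 20 26 33 39 44 47 49 50 50]
side 0.152 [29 21 16 12  8  9 10 13 21 39 54 67 74 74 71 67 51 33 19 11 11 12 15 18 23 27 33 39 45 49 51 50 50]
side 0.155 [30 22 14  7  6  6  7 15 33 52 67 78 84 85 83 70 54 36 20 10  8  9 12 16 21 27 34 41 47 50 51 51 50]
side 0.158 [ 30  22  15  10   5   2   8  21  36  55  77  94 101 100  87  74  60  41  26  14   6   7   9  13  19  27  36  43  47  48  49  50  51]
side 0.161 [ 21  18  16  11   6   9  14  20  32  57  80  99 109 106  93  80  62  42  22   9  13  15  16  16  20  28  36  42  45  47  48  50  51]
side 0.164 [ 13  12  10   9  13  17  21  28  43  62  86  99 104 105  98  81  61  41  28  27  26  27  28  29  32  35  38  43  47  49  50  51  53]
side 0.167 [  9   8   8  11  14  19  24  31  43  6
[... 2066 characters left out ...]
 33  29  26  27  28]
top 0.173 [ 84  84  83  83  83  83  84  88  91  95 102 107 113 117 116 116 116 112 108 103  97  89  80  71  62  53  42  35  30  25  21  23  24]
top 0.176 [ 78  77  77  77  77  78  79  84  88  92  97 101 106 110 110 109 108 104 100  95  89  80  71  63  54  46  38  31  28  25  22  22  23]
top 0.179 [75 74 74 74 74 75 76 79 81 84 86 89 91 93 91 90 88 84 79 75 70 63 56 51 47 44 41 38 37 35 33 33 33]
top 0.182 [81 81 80 79 80 80 80 80 80 80 79 79 78 77 75 73 71 69 68 67 67 66 67 69 70 70 69 69 68 67 65 63 63]
top 0.185 [ 96  96  96  96  96  96  96  96  94  92  90  89  86  85  84  84  85  86  88  91  94  97  98  99 101 101 101 101 100  99  97  96  96]
du/dn -0.7137098639416791
```

The side camera is insensitive to outward offset. It puts the pointer centre at u≈-3.4 mm and the lip underside edge at about -10, so 6–6.6 mm remain, and the top view agrees. Returning the fingers to in front of the lip.

Emit:
move_arm(
  increments=[
    [[0,0,0.115,0],[0,0,0.115,0],[0,0,0.115,0],[0,0,0.115,0],[0,0,0.115,0],[0,0,0.115,0],[0,-0.08,0,0],[0,-0.08,0,0],[0,-0.08,0,0],[0,-0.08,0,0],[0,-0.08,0,0],[0,-0.04,0,0],[0,0,0,0],[0,0,0,0]],
  ],
)

```text
t: 13.3
tool_pos: [0.5174, 0.0211, 0.1717]
tool_rot: [-1.299, 1.149, 1.3]
contact_force: [0.6, 0.1, -0.2]
opening: 0.0001
```

Emit:
move_arm(
  increments=[
    [[0,-0.02,0,0],[0,-0.02,0,0],[0,-0.012,0,0],[0,0,0,0],[-0.0061,-0.0051,0,0],[-0.0061,-0.0051,0,0],[-0.0061,-0.0051,0,0],[0,0,0,0],[0,0,0,0]],
  ],
)

```text
t: 14.05
tool_pos: [0.5341, 0.0226, 0.1765]
tool_rot: [-1.298, 1.149, 1.299]
contact_force: [-2.6, -0.2, -1.1]
opening: 0.0001
```

```bash
python3 prof.py p5; python3 -c "
from h import *
print(ctrl.get_obs()['tool_pos'])"
```

```text
u    [-22. -20. -18. -16. -14. -12. -10.  -8.  -6.  -4.  -2.   0.   2.   4.   6.   8.  10.  12.  14.  16.  18.  20.  22.  24.  26.  28.  30.]
top mark [104 101  99  96  94  93  93  95 103 111 114 113 106  94  78  60  44  34  30  32  38  49  69  89 108 120 127]
top lipL [ 74  74  73  73  73  73  74  79  90 105 120 128 125 110  88  65  49  40  38  40  45  55  74  95 116 131 140]
top lipC [31 27 25 26 28 32 37 42 45 47 46 44 40 38 36 36 36 37 37 37 36 36 36 36 37 39 41]
top lipR [ 81  82  83  84  84  85  86  91  99 112 124 131 128 114  93  72  56  48  46  47  51  61  77  96 115 129 137]
side mark [ 36  31  25  18  10  10  16  37  78 103  96  64  33  27  28  32  42  50  53  54  54  54  54  52  51  47  44]
side lipL [ 90  85  79  66  51  45  45  53  90 132 135  92  38  25  34  51  76  89  83  63  40  26  16  13  15  16  14]
side lipC [53 45 40 39 41 44 47 50 53 55 53 37 20 32 58 75 75 70 66 64 65 66 65 65 66 67 68]
side lipR [ 81  80  82  85  89  95  99 100 115 145 146  90  33  55 114 152 159 157 157 157 157 157 157 157 157 158 158]
[0.53407342 0.02255725 0.17643386]
```

The side view shows about 2 mm left (pointer centre -3.5, lip edge -5.5); the top view gives 1.1–2.9. One more 2 mm step.

Emit:
move_arm(
  increments=[
    [[-0.003,-0.0025,0,0],[-0.003,-0.0025,0,0],[0,0,0,0],[0,0,0,0],[0,0,0,0]],
  ],
)

```text
t: 14.57
tool_pos: [0.5356, 0.0227, 0.1782]
tool_rot: [-1.299, 1.149, 1.299]
contact_force: [-3.4, -0.7, -0.1]
opening: 0.0
```

```bash
python3 prof.py p6|grep -v -e C; python3 -c "
from h import *
o=ctrl.get_obs();print(o['tool_pos'],o['contact_force'])"
```

```text
u    [-22. -20. -18. -16. -14. -12. -10.  -8.  -6.  -4.  -2.   0.   2.   4.   6.   8.  10.  12.  14.  16.  18.  20.  22.  24.  26.  28.  30.]
top mark [103 101  99  97  95  93  93  95 103 111 114 113 106  94  78  60  44  34  30  32  38  49  69  90 109 120 127]
top lipL [ 73  74  73  73  73  73  73  74  79  89 104 120 130 128 114  92  69  51  42  39  40  44  54  71  92 112 129]
top lipR [ 81  82  83  84  85  85  86  87  91  98 110 123 131 130 117  97  74  57  48  46  47  51  59  75  94 113 128]
side mark [ 36  32  25  15  10   9  14  37  77 103  96  65  35  26  27  34  42  50  53  52  52  52  52  53  52  49  47]
side lipL [ 89  85  78  66  50  44  44  45  51  85 125 138 101  42  26  51  89 108 103  84  64  46  28  17  13  14  17]
side lipR [ 81  80  82  86  90  96  99 101 102 118 148 151 101  37  52 108 150 159 157 156 157 157 157 158 157 158 158]
[0.53560364 0.02272915 0.1781487 ] [-4.24587387 -0.79011446  0.30449524]
```

The lip underside edge reads -3.1 against the pointer centre at -3.5 in the side view, and the top view agrees, so it is level within about 1 mm. Backing off and going in front of the lever.

Emit:
move_arm(
  increments=[
    [[0,0.02,0,0],[0,0.06,0,0],[0,0.1,0,0],[0,0.11,0,0],[0,0.11,0,0],[0,0,-0.11,0],[0,0,-0.11,0],[0,0,-0.11,0],[0,0,-0.111,0],[0,0,-0.111,0],[0,0,-0.111,0],[0,0,-0.111,0],[0,0,-0.111,0],[0,0,-0.111,0],[0.04,0,0,0],[0.04,0,0,0],[0.04,0,0,0],[0,0,0,0],[0,0,0,0]],
  ],
)

```text
t: 16.25
tool_pos: [0.466, -0.2351, 0.1466]
tool_rot: [-1.298, 1.148, 1.302]
contact_force: [-0.3, 0.3, -0.3]
opening: -0.0003
```

```bash
python3 prof.py p7|grep -v -e C
python3 - <<'E'
from h import *
np.set_printoptions(precision=4,suppress=True)
o=ctrl.get_obs();print(o['t'],o['tool_pos'],o['contact_force'])
a=img('side');b=img('top');yaw=np.radians(7.03);X=np.array([np.cos(yaw),np.sin(yaw),0]);L=np.array([-np.sin(yaw),np.cos(yaw),0])
print(o['tool_pos']@X,o['tool_pos']@L)
for n,d in(('side',a),('top',b)):
  for t in ctrl.trace(n,'lock_tip')[:2]:
    w=world(d,np.argwhere(t['region']&(d['depth']>0)));print(n,t['score'],t['pixel'],len(w),np.median(w@X),np.median(w@L),np.median(w[:,2]),np.percentile(w@X,[3,97]),np.percentile(w[:,2],[3,97]))
cv2.imwrite('pics/p8.png',cv2.resize(cv2.cvtColor(a['pixels'],4)[150:270,230:390],None,fx=4.5,fy=4.5,interpolation=2))
E
```

```text
u    [-22. -20. -18. -16. -14. -12. -10.  -8.  -6.  -4.  -2.   0.   2.   4.   6.   8.  10.  12.  14.  16.  18.  20.  22.  24.  26.  28.  30.]
top mark [106 103 101  99  97  95  95  98 105 113 117 116 109  96  80  62  45  35  31  33  39  50  70  92 111 123 130]
top lipL [ 76  76  76  76  76  75  76  76  81  91 107 124 134 132 117  95  71  52  42  39  41  45  55  72  94 115 132]
top lipR [ 83  84  85  86  87  87  88  89  93 101 112 126 134 133 120  99  76  58  49  46  47  52  60  77  96 116 131]
side mark [ 41  37  28  18  10   9  16  40  82 110 103  69  37  30  31  31  31  29  27  26  25  24  25  25  24  24  22]
side lipL [ 96  91  84  70  53  47  48  49  57  91 132 145 107  45  29  57 101 130 135 118  84  51  32  26  25  26  34]
side lipR [ 48  43  39  35  36  39  36  32  32  44  66  76  55  25  39  80 115 132 141 148 156 161 165 166 166 167 166]
16.35 [ 0.4668 -0.2358  0.1482] [ 0.1264 -0.3482  0.0244]
0.4344725484751496 -0.2912038481124906
side 0.69 [211.7, 316.6] 127 0.49369590627821736 -0.2888195929501851 0.16977045379870925 [0.4808 0.515 ] [0.1157 0.1832]
```

View pics/p8.png

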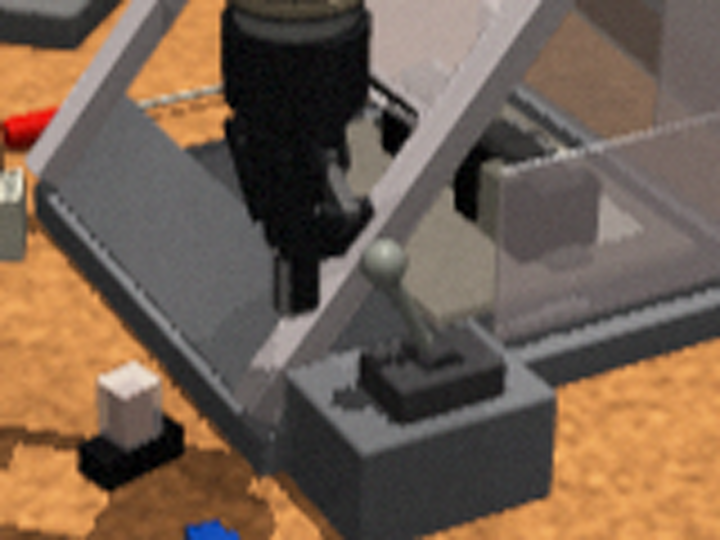

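The lip stayed level. The picture shows the fingers (300,300) in front of the lever ball (383,262), in line with it. Pushing it back.

Emit:
move_arm(
  increments=[
    [[0,-0.04,0,0],[0,-0.04,0,0],[0,-0.04,0,0],[0,-0.04,0,0],[0,-0.04,0,0],[0,-0.04,0,0],[0,-0.04,0,0],[0,-0.04,0,0],[0,-0.04,0,0],[0,-0.03,0,0],[0,0,0,0]],
  ],
)

```text
t: 17.47
tool_pos: [0.5648, -0.2244, 0.1477]
tool_rot: [-1.299, 1.148, 1.299]
contact_force: [0.1, 0.4, -0.4]
opening: 0.0002
```

Emit:
move_arm(
  increments=[
    [[0,-0.02,0,0],[0,-0.02,0,0],[0,-0.012,0,0],[0,0,0,0],[0,0,0,0]],
  ],
)

```text
t: 17.88
tool_pos: [0.5728, -0.2235, 0.1474]
tool_rot: [-1.293, 1.156, 1.306]
contact_force: [-12.9, -0.2, 3.9]
opening: 0.0002
```

```bash
cat > lk.py <<'E'
from h import *
import sys
np.set_printoptions(precision=4,suppress=True)
o=ctrl.get_obs();print(o['t'],o['tool_pos'],o['contact_force'])
a=img('side');b=img('top');yaw=np.radians(7.03);X=np.array([np.cos(yaw),np.sin(yaw),0]);L=np.array([-np.sin(yaw),np.cos(yaw),0])
for n,d in(('side',a),('top',b)):
  for t in ctrl.trace(n,'lock_tip')[:1]:
    w=world(d,np.argwhere(t['region']&(d['depth']>0)));print(n,t['score'],t['pixel'],len(w),np.median(w@X),np.median(w@L),np.median(w[:,2]),np.percentile(w@X,[3,97]),np.percentile(w[:,2],[3,97]))
for th in(-.5,.4,.45,.5): print(th,[proj(d,X*(.5354+.08*np.sin(th))+L*-.287+[0,0,.097+.08*np.cos(th)])[0] for d in(a,b)])
cv2.imwrite(f'pics/{sys.argv[1]}.png',cv2.resize(cv2.cvtColor(a['pixels'],4)[120:270,230:390],None,fx=3.8,fy=3.8,interpolation=2))
E
python3 lk.py p9
```

```text
17.8833 [ 0.5728 -0.2235  0.1474] [-12.9094  -0.2073   3.8856]
side 0.41 [213.7, 335.0] 90 0.5473373518959253 -0.28905499326018014 0.14171804258270082 [0.5294 0.5695] [0.1159 0.1803]
-0.5 [array([209.0598, 317.2004]), array([209.1698, 356.7061])]
0.4 [array([201.2741, 341.2352]), array([185.9566, 354.198 ])]
0.45 [array([201.5046, 342.4373]), array([184.922, 353.962])]
0.5 [array([201.8042, 343.6027]), array([183.9364, 353.7201])]
```

View pics/p9.png

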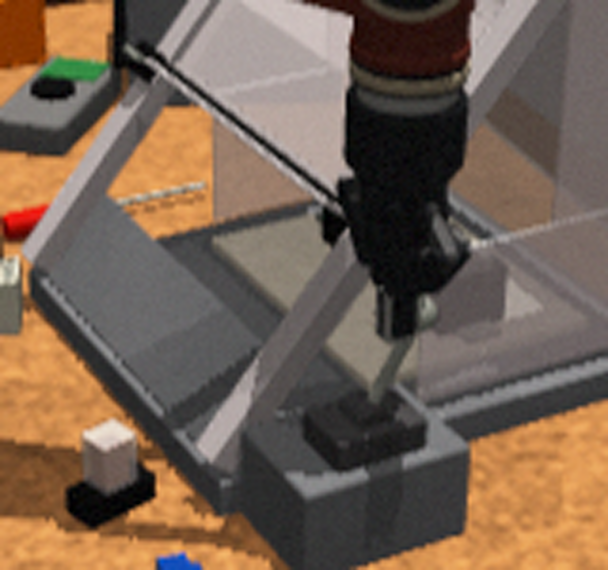

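The lever (427,312) is leaning back, almost at its end. One slight extra push to confirm the stop.

Emit:
move_arm(
  increments=[
    [[0,-0.01,0,0],[0,0,0,0],[0,0,0,0]],
  ],
)

```text
t: 18.33
tool_pos: [0.5731, -0.2235, 0.1473]
tool_rot: [-1.29, 1.16, 1.31]
contact_force: [-20.0, -1.7, 7.1]
opening: 0.0003
```

Emit:
move_arm(
  increments=[
    [[0,0.04,0,0],[0,0.08,0,0],[0,0.12,0,0],[0,0.12,0,0],[0,0.12,0,0],[-0.1,0,0,0],[0,0,0,0]],
  ],
)

```text
t: 18.92
tool_pos: [0.4599, -0.2384, 0.1759]
tool_rot: [-1.302, 1.149, 1.292]
contact_force: [1.5, -0.6, 2.1]
opening: 0.0
```

```bash
python3 lk.py p10; python3 prof.py p11 | grep -e lipL -e mark
```

```text
18.9167 [ 0.4599 -0.2384  0.1759] [ 1.5279 -0.6215  2.1131]
side 0.52 [209.9, 336.7] 148 0.5527900641192608 -0.2882226204083199 0.1551148272589153 [0.5304 0.5693] [0.1104 0.1802]
top 0.63 [187.9, 351.6] 100 0.555414294821087 -0.2849095134685583 0.17208321806438087 [0.5321 0.5712] [0.0775 0.183 ]
-0.5 [array([209.0598, 317.2004]), array([209.1698, 356.7061])]
0.4 [array([201.2741, 341.2352]), array([185.9566, 354.198 ])]
0.45 [array([201.5046, 342.4373]), array([184.922, 353.962])]
0.5 [array([201.8042, 343.6027]), array([183.9364, 353.7201])]
top mark [106 104 101  99  97  95  95  98 106 114 117 116 109  97  81  62  45  35  31  33  39  50  70  92 111 123 130]
top lipL [ 76  76  76  76  76  76  76  77  81  92 107 124 134 132 118  95  71  53  43  40  41  45  55  73  94 115 133]
side mark [ 40  35  26  18  11  10  16  41  82 110 102  68  37  30  29  34  43  53  57  56  57  57  57  57  57  56  55]
side lipL [ 96  90  84  71  54  48  48  48  55  89 131 146 108  47  29  57 100 129 139 138 130 119 110 100  91  84  78]
```

View pics/p10.png

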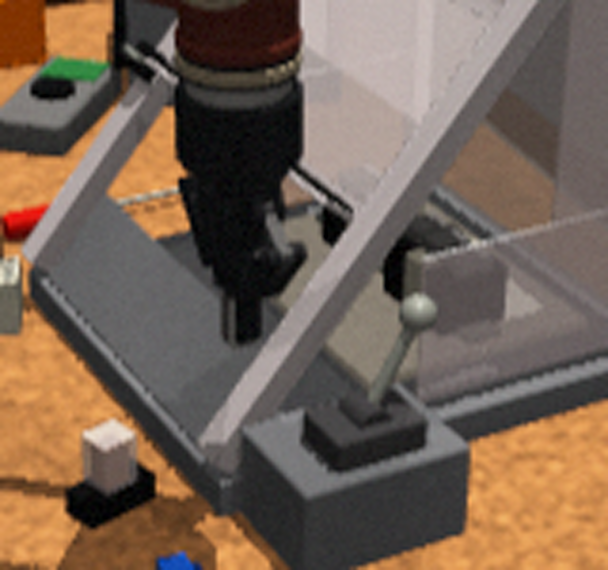

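The lever is back near the model's end position. I'll measure the ball's shift more precisely before accepting that.

Run:
```python
from h import *
np.set_printoptions(precision=3,suppress=True)
yaw=np.radians(7.03);X=np.array([np.cos(yaw),np.sin(yaw),0]);L=np.array([-np.sin(yaw),np.cos(yaw),0])
pts={}
for n,p0,p1 in(('side',(209,316),(202,341)),('top',(209,356),(185,353))):
  d=img(n)
  for k,(g,p) in enumerate(((cv2.imread(f'pics/{n}0.png'),p0),(cv2.cvtColor(d['pixels'],4),p1))):
    z=8; r=cv2.resize(cv2.cvtColor(g,6)[p[0]-12:p[0]+13,p[1]-12:p[1]+13],None,fx=z,fy=z,interpolation=2)
    c=cv2.HoughCircles(cv2.GaussianBlur(r,(0,0),4),cv2.HOUGH_GRADIENT,1,60,param1=60,param2=12,minRadius=28 if n=='top' else 32,maxRadius=48)
    if c is not None:
      for q in c[0][:2]: print(n,k,'row,col',p[0]-12+(q[1]+.5)/z-.5,p[1]-12+(q[0]+.5)/z-.5,'r',q[2]/z)
    cv2.imwrite(f'pics/b_{n}{k}.png',cv2.resize(r,(300,300)))
cv2.imwrite('pics/p12.png',np.vstack([np.hstack([cv2.imread(f'pics/b_{n}{k}.png') for k in(0,1)]) for n in('side','top')]))
```

```text
side 1 row,col 201.25 339.625 r 4.3
side 1 row,col 194.375 336.125 r 4.75
```

View pics/p12.png

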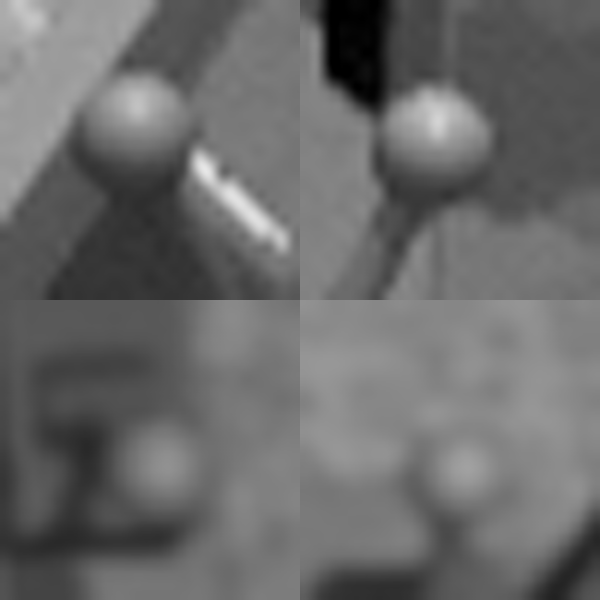

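Run:
```python
from h import *
from scipy.optimize import least_squares as ls
np.set_printoptions(precision=4,suppress=True)
yaw=np.radians(7.03);X=np.array([np.cos(yaw),np.sin(yaw),0]);L=np.array([-np.sin(yaw),np.cos(yaw),0])
a,b=img('side'),img('top')
for ps,pt in(((207.3,314.7),(210.2,356.8)),((201.4,339.75),(186.7,353.8))):
  r=ls(lambda P:np.r_[(proj(a,P)-ps)[0],(proj(b,P)-pt)[0]],[.5,-.2,.17]);print(r.x@X,r.x@L,r.x[2],r.fun)
f=lambda v:np.r_[[(proj(d,X*(v[0]+.08*np.sin(t))+L*v[1]+[0,0,.097+.08*np.cos(t)])-p)[0] for t,d,p in((v[2],a,(207.3,314.7)),(v[2],b,(210.2,356.8)),(v[3],a,(201.4,339.75)),(v[3],b,(186.7,353.8)))]].ravel()
r=ls(f,[.53,-.287,-.5,.45]);print(r.x,r.fun)
```

```text
0.4916971689525521 -0.28529089384951445 0.17308609574235534 [-0.0897  0.3122  0.3678 -0.1086]
0.5637927055327998 -0.28533876556003096 0.17039820907458406 [-0.0625  0.1921  0.2254 -0.072 ]
[ 0.5268 -0.2845 -0.4328  0.4838] [ 0.8177  0.6842  0.1106 -0.6597  0.6498  0.0538  0.3975 -0.5207]
```

The triangulated ball goes from about -0.43 to +0.48 rad, and it took 20 N with no further motion, so it's most likely at the stop. I'll repeat the push once, further from the rail, and check the contact moment to make sure nothing else blocked it.

Emit:
move_arm(
  increments=[
    [[0.05,0,-0.04,0],[0.05,0,0,0],[0,-0.05,0,0],[0,-0.05,0,0],[0,-0.05,0,0],[0,-0.05,0,0],[0,-0.05,0,0],[0,-0.05,0,0],[0,-0.05,0,0],[0,-0.05,0,0],[0,-0.04,0,0],[0,-0.02,0,0],[0,-0.012,0,0],[0,-0.012,0,0],[0,0,0,0],[0,0,0,0]],
  ],
)

```text
t: 20.75
tool_pos: [0.5788, -0.2325, 0.1471]
tool_rot: [-1.295, 1.152, 1.304]
contact_force: [-6.3, 1.0, 0.8]
opening: -0.0002
```

```bash
python3 -c "
from h import *
o=ctrl.get_obs();p=o['tool_pos'];print(p,o['contact_force'],o['wrist_torque'],p[0]*.9925+p[1]*.1224,p[1]*.9925-p[0]*.1224)"
```

```text
[ 0.57876156 -0.23249849  0.14705125] [-6.27701442  1.04354474  0.82179394] [0.0408461  0.92432765 0.08374651] 0.5459630314653426 -0.30159516972847844
```

Emit:
move_arm(
  increments=[
    [[0,-0.008,0,0],[0,-0.008,0,0],[0,0,0,0],[0,0,0,0]],
  ],
)

```text
t: 21.08
tool_pos: [0.5794, -0.2324, 0.1468]
tool_rot: [-1.29, 1.158, 1.31]
contact_force: [-16.9, -0.1, 6.5]
opening: 0.0
```

```bash
python3 -c "
from h import *
o=ctrl.get_obs();p=o['tool_pos'];print(p,o['contact_force'],o['wrist_torque'],p[0]*.9925+p[1]*.1224,p[1]*.9925-p[0]*.1224)"
```

```text
[ 0.57942004 -0.23240954  0.14679795] [-16.87325717  -0.13224852   6.53526463] [0.01782042 2.72030748 0.21478689] 0.5466274644701771 -0.30158748348819864
```

Emit:
move_arm(
  increments=[
    [[0,0.02,0,0],[0,0.08,0,0],[0,0.12,0,0],[0,0.12,0,0],[0,0.12,0,0],[-0.1,0,0,0],[-0.1,0,0,0],[0,0,0,0],[0,0,0,0]],
  ],
)

```text
t: 21.83
tool_pos: [0.4715, -0.247, 0.2003]
tool_rot: [-1.302, 1.149, 1.294]
contact_force: [0.9, -0.3, -0.8]
opening: 0.0
```

```bash
python3 - <<'E'
from h import *
np.set_printoptions(precision=3,suppress=True)
# compare ball patch after 1st push (p10 era: p11side/p11top) with now
for n,p in(('side',(201,340)),('top',(187,354))):
  o=cv2.imread(f'pics/p11{n}.png',0).astype('float32');w=cv2.cvtColor(img(n,'p13'+n+'.png')['pixels'],7).astype('float32')
  s=lambda g:g[p[0]-7:p[0]+7,p[1]-8:p[1]+9]
  print(n,abs(s(o)-s(w)).mean(),cv2.phaseCorrelate(s(o),s(w)))
E
python3 prof.py p14 | grep -e lipL -e mark
python3 - <<'E'
from h import *
for n in('top','side'):
  d=img(n)
  for t in ['contactor','relay','screwdriver','meter','carton','terminal']:
    for o in ctrl.trace(n,t)[:1]: print(n,t,o['pixel'],round(o['score'],2))
print(ctrl.get_obs()['t'],ctrl.get_obs()['tool_pos'],ctrl.get_obs()['contact_force'])
E
```

```text
side 3.8529413 ((0.1434466547456399, 0.4290525089848227), 1.000996744191205)
top 2.6680672 ((0.01231074857726, 0.38661830291623733), 0.9728672570652432)
top mark [107 104 102 100  98  96  96  99 106 114 118 117 110  97  81  62  45  36  31  33  40  51  71  92 112 124 131]
top lipL [ 76  76  76  76  76  76  76  77  82  92 108 125 135 133 118  96  72  52  43  39  41  45  55  73  95 116 134]
side mark [ 41  37  29  20  12  12  19  40  81 109 103  70  40  33  32  36  45  52  54  55  56  55  55  56  56  55  56]
side lipL [ 97  92  85  71  55  48  48  48  55  90 133 147 108  47  31  57 101 131 141 142 141 141 142 142 143 143 142]
top contactor [259.2, 227.3] 0.85
top relay [254.0, 318.4] 0.66
top screwdriver [225.0, 187.9] 0.63
top meter [202.3, 116.4] 0.74
top carton [220.3, 457.5] 0.89
side relay [180.6, 234.6] 0.74
side meter [145.3, 245.9] 0.67
side carton [345.9, 386.0] 0.88
side terminal [274.7, 276.4] 0.54
22.7333 [ 0.4708609  -0.24619365  0.19803524] [ 0.37001943 -0.10046657 -0.15333753]
```

```bash
python3 -c "
from h import *
print(ctrl.finish_job(),ctrl.get_obs()['t'])"
```

```text
the job is handed in; nothing more can be done
the job is handed in; nothing more can be done
```

The window is up with its lip level with the pointer, and the lock lever is pushed back. I handed the job in at about 23 s with the robot touching nothing.

- **Window:** The tool can only point straight down, so I closed the fingers and pushed on the lower front edge of the lip, carrying it up the slope. Contact forces were about 3–7 N where read. The lip was not pinched, and the strip was not touched. In the last side view the lip edge is within about 0.5 mm of the pointer's centre. The top view agrees to about 1–2 mm. The lip did not move after that.
- **Lever:** I pushed the ball back after the window was done. It stopped hard at 17–20 N on two separate pushes, and stayed put when I let go. One check disagreed: the ball travelled about 72 mm, against about 77 mm for a full throw. Triangulating the ball puts the lever at about +0.48 rad from upright, where fully back is +0.5. It also suggests the lever did not start quite at its front limit, which would explain the shorter travel.
- **Fingertip height:** The real fingertips sat about 27 mm higher than the stated tool figures. My first approach therefore passed above the lip without touching it, and I corrected the height.
- **Bench items:** In the last top picture the relay, screwdriver, meter and carton were where they started. The terminal block was last found only in the side view, within about 4 pixels of its first position. The contactor was found only in the top view, which had no starting reading to compare. The side view's relay reading landed at the contactor's place, so I ignored it. The fingers never came near either.

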